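# Load the next blank into the curing carousel and start the lamp

## Task

Slide the solid round wooden blank from the loading shelf fully home into the empty carousel pocket facing it, keeping it flat, then turn the carousel exactly one click clockwise (seen from above) so that this blank comes to rest under the ring lamp. After that turn the selector knob to the mark with three dots, and last of all press the start button right down and let go. Leave the finished rings in their pockets and do not disturb anything else on the bench.

Things in the scene. Friction and masses are not known exactly. Their poses are not given: they have to be found in the camera images.
- blank_center (a point): the round blank to be loaded: a plain solid wooden disc without a hole, 92 mm diameter, 36 mm high, about 0.2 kg, lying flat on the loading shelf; the point is its centre, half-way up. Too wide for most grippers, but it slides easily when pushed low on its rim.
- changer: the fixed carousel machine, round base 330 mm across; origin on the wheel's axis at bench height. +y points to the loading shelf, +x to the ring lamp. The shelf (260 mm in x, y = 158 to 343 mm, top 20 mm above the bench) has two guide rails, 6 mm thick, 15 mm high, funnelling from x = -/+104 at y = 245 to x = -/+54 at y = 165 mm
- wheel (a joint): turn of the carousel wheel (aluminium, radius 155 mm) in rad: 0 at the start, growing CLOCKWISE seen from above. A spring detent clicks every 1.571 (90 degrees) and draws the wheel to the nearer click from about half-way. About 0.4 N m (4 N on a post) turns it from 0 to 1.571; every click is alike, and friction is slight
- pocket0 (a point): moves with the wheel: centre of the empty pocket facing the loading shelf at the start, 100 mm from the axis, 18 mm above its floor: a blank fully home against the back wall is centred here. Pockets are 98 mm wide, open outward and on top; floor 18.5 mm above the bench (1.5 mm below the shelf), walls 25 mm high, flat back wall 54 mm from the axis
- pocket1 (a point): as pocket0, for the next pocket clockwise, under the lamp at the start; holds a ring
- pocket2 (a point): as pocket0, for the pocket opposite the loading shelf at the start; holds a ring
- post2 (a point): moves with the wheel: centre of the TOP of one of its four upright steel posts (16 mm diameter, top 80.5 mm above the bench, 37 mm of it clear above the pocket walls, 117 mm from the axis, in the corners between pockets). At the start it is at -x, -y of the machine, the robot's side; pushing it round clockwise, first to -x, +y, then +x, +y of the machine, turns the wheel
- lamp (a point): centre of the white ring lamp, an open ring of 130 mm outside diameter, 170 mm above the bench, held on a post on the +x side of the machine; the pocket under it is the curing place
- ring_a (a point): finished wooden ring, 92 mm outside, 54 mm hole, 36 mm high, in pocket1 from the start; the point is its centre, half-way up
- ring_b (a point): the same kind of ring in pocket2
- panel: the fixed grey control box, 240 x 150 mm, top 45 mm above the bench; origin under its centre, at bench height. The selector's axis is at x = 0, y = 0 and the start button at x = -75 mm, y = 0. White dots in four rays on the far (+x) side of the selector mark its settings: one, two, three and four dots, clockwise from the left (+y)
- knob_grip (a point): centre of the selector's black grip bar, on its axis, 76 mm above the bench, turning with it; its x axis points along the bar to the pointer end (small nose and white line). The bar is 56 mm long, 14 mm wide and stands from 56 to 86 mm above the bench on a disc of 60 mm
- selector (a joint): angle of the selector in rad, growing CLOCKWISE seen from above: 0 one dot, 0.6 two dots, 1.2 three dots, 1.8 four dots, with a spring click at each that draws it in from half-way; about 0.1 N m. It starts at one or two dots.
- start_top (a point): centre of the top of the round start button (32 mm diameter) on the control box
- start (a joint): travel of the start button in m: 0 up, 0.006 fully down, sprung: 5 N presses it fully down and it comes back when released. It counts as pressed beyond 0.004
- jar: bystander: closed amber glass jar, 72 mm across, 110 mm high, close to the robot, right; origin at its underside
- tin: bystander: plain steel tin, 80 mm across, 75 mm high, at the back right; origin at its underside
- hammer: bystander: hammer lying on the bench, 260 mm long, at the left; origin at its underside
- block: bystander: square wooden block 80 x 80 x 36 mm, near right; origin at its underside
- mug: bystander: white mug, 80 mm across, 90 mm high, at the right edge; origin at its underside
- clamp: bystander: wooden bar clamp lying flat, about 200 mm long, near left; origin at its underside
Things that resemble listed ones, but are neither listed nor needed, are in the scene too. Leave any purple or turquoise look-alike of the part that bears ring_a alone.

How it is judged:
By the outcome, as a careful person would: the job done as asked, in the order asked, and still so for the second after the job is handed in, with the robot touching nothing.
It also fails if it takes over 72 s, if anything falls off the work surface, if the arm or the gripper's body presses on something with over 40 N, if the wrist force passes 120 N, or if a joint passes its speed limit or range.

## Robot

A 6-joint arm with a two-finger parallel gripper is mounted at the origin on the work surface. World frame = base frame: x ahead of the robot, y to its left, z up, the work surface at z = 0. Lengths are in m, angles in rad, forces in N, time in s.
With the tool pointing down it reaches from about 0.3 to 0.75 m from the base axis. Payload 8.5 kg.
Tool frame: the origin (TCP) lies at the very end of the fingers, on their centre line; the grasp point (between the pads) lies 19 mm behind it (arm.grip_depth is the distance from the TCP to the grasp point, in m); x points along the fingers, z is the direction in which the jaws open and shut, and the axes are right-handed (so a half turn about x gives the same grasp; the last joint's range is limited). The gripper opens to 88 mm and grips with 3 to 60 N. Pads are 18 mm wide; open, the fingers measure 123 mm over their backs; the gripper's body (75 mm by 187 mm) begins 45 mm behind the grasp point.
Start: joints at [-1.415, 0.381, 1.297, -0, 1.464, -0.215], TCP at [0.199, -0.513, 0.239] pointing down, gripper open.
Joint ranges: [-3.11, 3.11], [-0.89, 2.33], [0.22, 2.48], [-1.42, 4.56], [0.17, 2.85], [-2.88, 2.88]. Speed limits (rad/s): [2.39, 2.39, 3.14, 3.14, 3.14, 3.14].

## Interface

Orientations are given as a 3x3 rotation matrix whose columns are the frame's x, y, z axes.
In Python, from station import arm gives the robot as it stands. The module is installed in compiled form; this text tells all that it offers. Calls block until the motion is done:
- arm.move_to(position, orientation): joint-space move of the TCP to a pose.
- arm.move_l(position, rate=0.15, rotation=None, stop_force=None): straight line of the TCP; rotation=None keeps the orientation; rate is the mean speed in m/s. With stop_force (N) it stops when the force on the tool has changed by that much, and returns True; else False.
- arm.set_joints(angles): joint-space move.
- arm.set_gripper(opening): finger opening in m; the grip force is fixed at half the most; returns when the fingers have stopped.
- arm.hold(seconds).
- arm.inverse_kinematics(position, orientation): joint angles nearest the present ones, or None.
- arm.state(): the state.
- arm.grab_frame(name): name is "scene" or "top"; returns a dict with "frame" (480x640x3 uint8, blue, green, red), "range_z" (480x640 float32, m along the optical axis (not along the pixel's ray), 0 where there is no reading), "vfov" (degrees; the focal length in pixels is half the picture's height over the tangent of half this angle, whatever the lens; pixels are square), "cx", "cy" (the principal point, pixels), "distortion" ([k1, k2, p1, p2, k3] as OpenCV has them; the pictures are not rectified), "extrinsics" (4x4, takes a point from camera to world coordinates). Camera axes: x right, y down, z forward; pixel columns grow to the right and rows downward; lengths in m; the calibration is good to about 2 mm. A picture is of the moment at which its call begins.
A pose or a line that the arm cannot do raises arm.IKError and nothing moves.
- arm.finish_job(): hands the job in, once; it reports no verdict.
The state is a dict: "t": time; "joints": joint angles; "qvel": joint speeds; "joint_efforts": joint torques, N m; "tool_pos": TCP position; "orientation": TCP orientation; "wrist_force": force on the tool from outside, world axes, zero at the start; "wrist_torque": the same for the moment, N m; "width": finger opening in m.
Only numpy, scipy, OpenCV 4.12 (cv2) and the standard library are available. Lean on these libraries where they do the work, as an engineer would, in place of code of your own. Each camera call takes 0.05 s, during which the arm holds its last target. There are 200 camera calls.

## Working session

There is one attempt and no reset: what is moved stays moved. The work goes in short steps, each a Python script; the robot and the scene stay as the last script left them, time stands still between calls to the robot, and variables do not carry over. Pictures are saved under pics/ and viewed, on a budget of 10 in all, crops included, one or two more only if the job needs it, and the job is handed in when it is done.

```bash
mkdir -p pics; cat > h.py <<'E'
import numpy as np, cv2
from station import arm
def snap(n):
    f=arm.grab_frame(n); h=f["frame"].shape[0]
    fl=h/2/np.tan(np.radians(f["vfov"])/2)
    f["K"]=np.array([[fl,0,f["cx"]],[0,fl,f["cy"]],[0,0,1]]); f["D"]=np.array(f["distortion"],float); f["E"]=np.array(f["extrinsics"])
    return f
def cloud(f):
    h,w=f["range_z"].shape
    u,v=np.meshgrid(np.arange(w),np.arange(h))
    p=cv2.undistortPoints(np.stack([u,v],-1).reshape(-1,1,2).astype(np.float64),f["K"],f["D"]).reshape(h,w,2)
    z=f["range_z"].astype(float)
    c=np.stack([p[...,0]*z,p[...,1]*z,z],-1)@f["E"][:3,:3].T+f["E"][:3,3]
    c[z==0]=np.nan
    return c
def ray(f,u,v,zw):
    p=cv2.undistortPoints(np.array([[[u,v]]],float),f["K"],f["D"]).ravel()
    d=f["E"][:3,:3]@[p[0],p[1],1]; o=f["E"][:3,3]
    return o+d*(zw-o[2])/d[2]
def proj(f,P):
    T=np.linalg.inv(f["E"])
    return cv2.projectPoints(np.array(P,float).reshape(-1,1,3),cv2.Rodrigues(T[:3,:3])[0],T[:3,3],f["K"],f["D"])[0].reshape(-1,2)
E
python3 - <<'E'
from h import *
import pickle
for n in ("scene","top"):
    f=snap(n); cv2.imwrite(f"pics/{n}0.png",f["frame"]); pickle.dump(f,open(n+"0.pkl","wb"))
    print(n,f["vfov"],f["E"].round(3).tolist(),f["D"])
print(arm.state())
E
```

```text
scene 43.06674271076601 [[-0.859, 0.306, -0.412, 1.174], [0.512, 0.49, -0.705, 1.043], [-0.014, -0.816, -0.577, 1.054], [0.0, 0.0, 0.0, 1.0]] [-0.03623301  0.          0.          0.          0.        ]
top 57.01247035652361 [[-0.006, -0.993, 0.116, 0.374], [-1.0, 0.009, 0.026, -0.073], [-0.026, -0.116, -0.993, 1.48], [0.0, 0.0, 0.0, 1.0]] [0.02693482 0.         0.         0.         0.        ]
{'t': 0.1, 'joints': array([-1.41528455e+00,  3.81105618e-01,  1.29814807e+00, -4.84868526e-06,
        1.46357288e+00, -2.15349567e-01]), 'qvel': array([ 4.61115283e-04,  6.33262308e-04, -3.19649848e-03, -6.35227465e-04,
       -1.87319347e-05, -7.33233087e-04]), 'joint_efforts': array([ 3.14578479e-03, -4.38652110e+01, -2.24912471e+01,  7.14917667e-02,
        3.42161057e-02, -6.66744518e-05]), 'tool_pos': array([ 0.19926282, -0.51237389,  0.2382243 ]), 'orientation': array([[-1.95878181e-04,  9.32015362e-01,  3.62418716e-01],
       [ 1.21827606e-03,  3.62418677e-01, -9.32014602e-01],
       [-9.99999239e-01,  2.58964722e-04, -1.20644192e-03]]), 'wrist_force': array([ 0.18134879, -0.82684312,  0.6070339 ]), 'wrist_torque': array([-0.02638583,  0.04376632, -0.03225306]), 'width': 0.08801357704499609}
```

View pics/scene0.png

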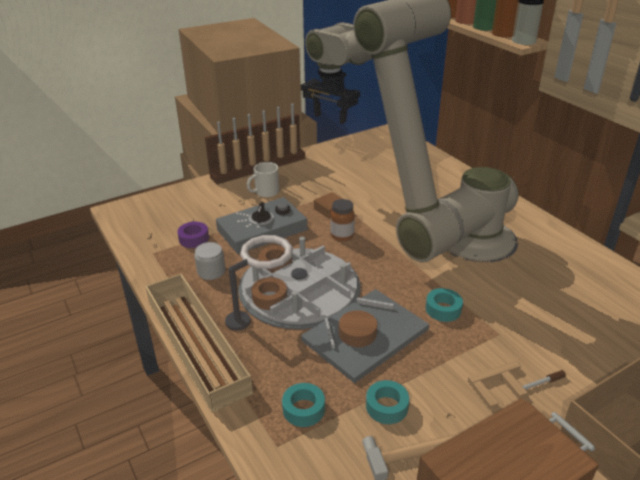

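View pics/top0.png

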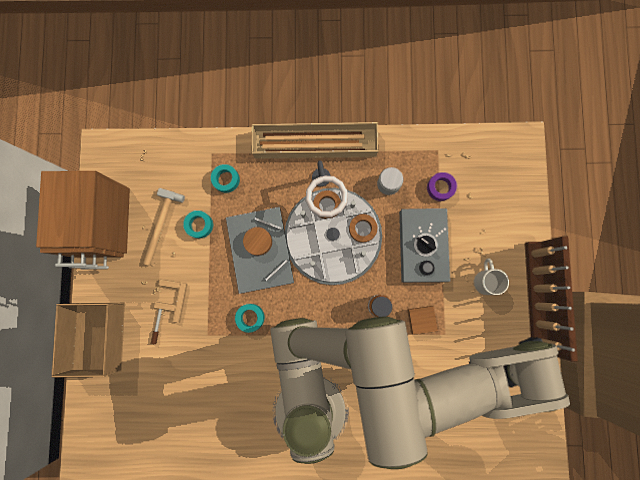

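Scene and top views: the solid blank is the plain disc on the shelf, top (257,241). Possible confusions are ring_a under the lamp at (328,203), ring_b at (363,229), the turquoise rings at (225,178), (198,224) and (249,318), the purple ring at (441,186), and the square block at (424,320). I choose (257,241) because it is solid wood, has no hole and lies between the rails.

```bash
python3 - <<'E'
from h import *
import pickle
f=pickle.load(open("top0.pkl","rb"))
c=f["frame"][165:305,220:460]
cv2.imwrite("pics/crop1.png",cv2.resize(c,None,fx=3.33,fy=3.33,interpolation=cv2.INTER_CUBIC))
P=cloud(f)
for n,(u,v) in dict(blank=(257,241),hub=(334,234),shelf=(240,270),panel=(410,262),knob=(426,243),start=(427,267),jar=(381,306),tin=(391,181),ringb=(363,241),wheelfl=(310,245),block=(424,320),lamp=(310,186)).items(): print(n,P[v,u].round(4))
hsv=cv2.cvtColor(f["frame"],cv2.COLOR_BGR2HSV)
def fit(mask):
    q=P[mask]; return q.mean(0).round(4),q.std(0).round(4),len(q)
z=P[...,2]; X=P[...,0]; Y=P[...,1]
uu,vv=np.meshgrid(range(640),range(480))
box=lambda u0,u1,v0,v1:(uu>=u0)&(uu<u1)&(vv>=v0)&(vv<v1)
m=box(235,280,222,262)&(abs(z-.056)<.006)&(hsv[...,1]>90)
cnt=max(cv2.findContours(m.astype(np.uint8),0,1)[0],key=cv2.contourArea)
print("blank",fit(m),cv2.minEnclosingCircle(cnt)); (u,v),r=cv2.minEnclosingCircle(cnt); print(ray(f,u,v,.056))
# rectangles: shelf top z=.02, panel top z=.045
for n,b,zz in (("shelf",(222,296,205,295),.02),("panel",(396,452,203,288),.045)):
    m=box(*b)&(abs(z-zz)<.005)
    m=cv2.morphologyEx(m.astype(np.uint8),cv2.MORPH_OPEN,np.ones((3,3)))>0
    q=np.array(P[m][:,:2]*1000,np.float32); print(n,cv2.minAreaRect(q),fit(m))
m=box(280,390,185,290)&(z>.06)&(z<.1); 
print("posts/hub high"); 
k,l,s,ce=cv2.connectedComponentsWithStats(m.astype(np.uint8))
for i in range(1,k):
    if s[i,4]>4: print(ce[i].round(1),s[i,4],np.nanmean(P[l==i],0).round(4),np.nanmax(P[l==i][:,2]).round(4))
E
```

```text
blank [0.5456 0.1666 0.058 ]
hub [ 0.5671 -0.084   0.0505]
shelf [0.4541 0.2294 0.0156]
panel [nan nan nan]
knob [ 0.5306 -0.3727  0.0881]
start [ 0.4561 -0.3767  0.0716]
jar [ 0.3357 -0.2248  0.1107]
tin [ 0.7353 -0.27    0.0739]
ringb [ 0.5426 -0.1775  0.056 ]
wheelfl [ 0.5353 -0.004   0.0181]
block [ 0.2886 -0.3695  0.0327]
lamp [ 0.6969 -0.0122  0.1766]
blank (array([0.5458, 0.1674, 0.0562]), array([0.0229, 0.023 , 0.0027]), 571) ((256.7121276855469, 241.00303649902344), 14.037213325500488)
[0.54584958 0.16788057 0.056     ]
shelf ((523.2431030273438, 143.9372100830078), (260.44696044921875, 232.71026611328125), 9.396698951721191) (array([0.5143, 0.1578, 0.0202]), array([0.0783, 0.0605, 0.0024]), 2457)
panel ((530.4815063476562, -377.2196350097656), (241.72158813476562, 148.85476684570312), 0.1549217253923416) (array([ 0.5316, -0.3774,  0.0456]), array([0.0732, 0.0452, 0.0024]), 1897)
posts/hub high
[386.  186.9] 37 [ 0.7167 -0.2537  0.0711] 0.0818
[352.9 203.3] 24 [ 0.6624 -0.1455  0.0783] 0.0865
[302.2 213.2] 22 [0.6321 0.0179 0.0781] 0.0841
[363.1 253.5] 22 [ 0.5001 -0.1756  0.0792] 0.0883
[312.1 263.3] 22 [ 0.47   -0.0134  0.0791] 0.0844
```

View pics/crop1.png

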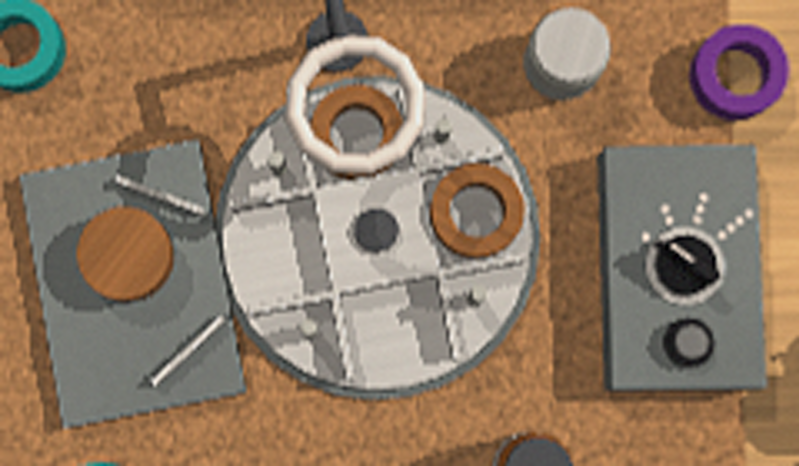

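The crop confirms that the disc at crop (125,253) is solid, with no hole. It sits between the rails, slightly off the centreline. Next I refine the machine frame, the knob and dots, and the button.

```bash
python3 - <<'E'
from h import *
import pickle
f=pickle.load(open("top0.pkl","rb")); P=cloud(f); z=P[...,2]
px=np.array([[352.9,203.3],[302.2,213.2],[312.1,263.3],[363.1,253.5]])
Q=np.array([[.6624,-.1455],[.6321,.0179],[.47,-.0134],[.5001,-.1756]])
c=Q.mean(0); d=Q-c; a=np.unwrap(np.arctan2(d[:,1],d[:,0])); print("c",c,np.hypot(*d.T),np.degrees(a-np.radians([-45,45,135,225])))
yaw=np.mean(a-np.radians([-45,45,135,225]))
M=np.array([[np.cos(yaw),-np.sin(yaw)],[np.sin(yaw),np.cos(yaw)]])
print("yaw",np.degrees(yaw),"blank m",(np.array([.5458,.1676])-c)@M)
# depth-only high-confidence shelf plate beyond y=.17 in machine frame
m=(P[...,:2]-c)@M
s=(abs(z-.02)<.004)&(m[...,1]>.175)&(m[...,1]<.36)&(abs(m[...,0])<.15)
r=cv2.minAreaRect(np.float32(P[s][:,:2]*1000)); print("shelf",r,(np.array(r[0])/1000-c)@M)
# dots
hsv=cv2.cvtColor(f["frame"],cv2.COLOR_BGR2HSV).astype(int)
for v in range(222,250):
    print(v," ".join("%3d"%x for x in f["frame"][v,410:448].mean(1)))
print((z[225:275,414:440:1]*1000)[::2].round(0))
sc=pickle.load(open("scene0.pkl","rb")); x,y=262,213
cv2.imwrite("pics/crop2.png",cv2.resize(sc["frame"][185:250,210:315],None,fx=6,fy=6,interpolation=cv2.INTER_CUBIC))
E
```

```text
c [ 0.56615 -0.07915] [0.11690331 0.11733757 0.11648126 0.11689827] [10.41953707 10.8020645  10.63461166 10.59623622]
yaw 10.613112363370767 blank m [0.02544362 0.24627689]
shelf ((518.9169921875, 175.31417846679688), (259.819091796875, 167.37388610839844), 10.657633781433105) [0.00044127 0.25881032]
222 118 120 121 120 121 118 118 120 121 122 117 121 122 121 121 121 120 122 121 120 115 128 117 120 121 123 120 121 123 123 124 123 126 121 121 121 121 126
223 118 121 118 120 120 119 121 120 118 119 121 120 121 121 119 121 121 122 120 117 179 200 148 121 121 120 121 121 122 122 123 123 121 123 122 120 122 136
224 121 122 121 122 118 119 118 121 121 118 120 121 123 119 119 121 124 121 119 113 198 233 171 125 118 121 123 123 122 123 125 123 121 122 127 124 121 131
225 122 119 123 122 120 121 120 119 119 119 116 120 124 122 121 122 122 121 119 115 132 181 146 123 123 121 123 124 124 124 125 122 124 124 121 122 121 132
226 122 119 121 123 121 120 122 116 126 166 152 124 120 121 120 123 120 121 115 140 178 127 114 118 121 123 125 124 125 123 118 123 121 124 119 119 120 129
227 121 121 124 12
[... 5595 characters left out ...]
7. 47. 44.
  43. 51. 44. 51. 45. 45. 45. 44.]
 [45. 42. 47. 47. 42. 46. 45. 60. 58. 59. 60. 63. 67. 69. 67. 56. 57. 58.
  58. 45. 45. 47. 50. 50. 45. 42.]
 [47. 53. 49. 43. 51. 46. 64. 59. 58. 65. 73. 72. 74. 71. 73. 68. 72. 67.
  53. 60. 49. 48. 46. 46. 49. 47.]
 [38. 45. 50. 49. 43. 55. 59. 56. 65. 69. 68. 67. 65. 72. 70. 71. 69. 64.
  58. 60. 47. 46. 46. 45. 47. 49.]
 [48. 47. 44. 44. 48. 51. 57. 57. 63. 67. 64. 71. 68. 69. 67. 65. 66. 66.
  58. 56. 46. 45. 43. 47. 49. 46.]
 [44. 48. 47. 49. 42. 45. 56. 54. 54. 61. 65. 72. 70. 68. 64. 68. 66. 63.
  60. 53. 42. 46. 47. 51. 48. 42.]
 [49. 45. 50. 48. 42. 43. 45. 50. 61. 59. 57. 59. 59. 61. 59. 54. 57. 52.
  49. 51. 46. 45. 41. 45. nan 42.]]
```

View pics/crop2.png

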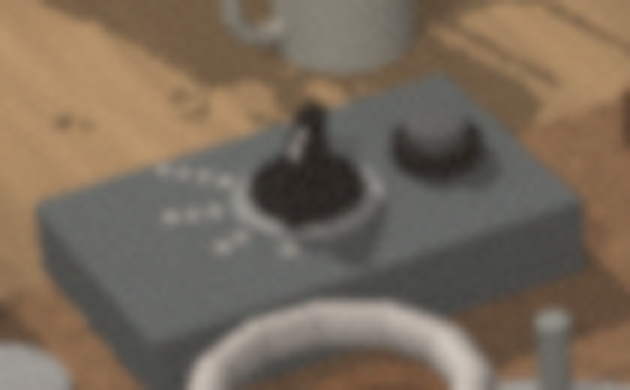

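```bash
python3 - <<'E'
from h import *
import pickle
f=pickle.load(open("top0.pkl","rb")); P=cloud(f); z=P[...,2]
uu,vv=np.meshgrid(range(640),range(480))
b=(uu>412)&(uu<440)&(vv>230)&(vv<256)
q=P[b&(z>.079)]; c=q.mean(0); w,V=np.linalg.eigh(np.cov((q[:,:2]-c[:2]).T)); print("bar",c,len(q),V[:,1],np.degrees(np.arctan2(V[1,1],V[0,1])))
a,e=ray(f,421.7,238.4,.086),ray(f,427.2,243,.086); print("line",a,e,np.degrees(np.arctan2(*(a-e)[1::-1])))
# disc ring centre
pc=np.array([.5305,-.3772])
for n,p in dict(d1=[(413.5,235.6)],d2=[(419.3,227.3),(420.6,230.6)],d3=[(430.9,223.9),(429.8,227.5),(429,230.5)],d4=[(444.5,228.6),(441.6,230.8),(439.1,233),(436.4,235.2)]).items():
    r=np.array([ray(f,*x,.046)[:2] for x in p]); 
    print(n,r.round(4).tolist(),np.degrees(np.arctan2(r[:,1]-pc[1],r[:,0]-pc[0])).round(1))
b=(uu>414)&(uu<440)&(vv>255)&(vv<280)
q=P[b&(z>.064)]; print("btn",q.mean(0),len(q),np.median(q[:,2]))
q=P[(uu>414)&(uu<440)&(vv>255)&(vv<280)&(z>.053)]; print("collar",cv2.minEnclosingCircle(np.float32(q[:,:2]*1000)))
# IK feasibility
def R(ang,s=1): # jaw axis (tool z) at world angle ang, tool x down
    zc=np.array([np.cos(ang),np.sin(ang),0]); xc=np.array([0,0,-1.]); return np.stack([xc,np.cross(zc,xc),zc],1)
cm=np.array([.56615,-.07915]); y=np.radians(10.61)
for a in range(225,130,-15):
    t=np.radians(a)+y; p=cm+.117*np.array([np.cos(t),np.sin(t)])
    for s in (-90,90):
        j=arm.inverse_kinematics([*p,.058],R(t+np.radians(s))); print(a,s,p.round(3),None if j is None else np.round(j,2))
for s in (0,180):
    print("push",[None if j is None else np.round(j,2) for j in (arm.inverse_kinematics([*(cm+yy*np.array([-np.sin(y),np.cos(y)])),.027],R(y+np.radians(s))) for yy in (.33,.15))])
for a in (-40,0,40,140,180,220,90): j=arm.inverse_kinematics([.5305,-.3772,.062],R(np.radians(a))); print("knob",a,None if j is None else np.round(j,2))
E
```

```text
bar [ 0.52793042 -0.37883978  0.08627426] 80 [0.62112231 0.78371364] 51.60186200177715
line [ 0.54559255 -0.36016487  0.086     ] [ 0.53082484 -0.37686432  0.086     ] 48.51293293985793
d1 [[0.5599, -0.3423]] [49.9]
d2 [[0.587, -0.3618], [0.5761, -0.3657]] [15.2 14.2]
d3 [[0.5978, -0.3996], [0.586, -0.3957], [0.5762, -0.3928]] [-18.4 -18.4 -18.8]
d4 [[0.5819, -0.4428], [0.5747, -0.4332], [0.5676, -0.4249], [0.5605, -0.416]] [-52.  -51.7 -52.1 -52.3]
btn [ 0.45479394 -0.3771266   0.0683211 ] 74 0.06781784371902722
collar ((458.18865966796875, -376.5780334472656), 34.34685134887695)
225 -90 [ 0.5   -0.176] None
225 90 [ 0.5   -0.176] [-0.56  0.55  1.6  -0.    0.99  0.04]
210 -90 [ 0.477 -0.155] [-0.55  0.52  1.68 -0.    0.94 -2.83]
210 90 [ 0.477 -0.155] [-0.55  0.52  1.68 -0.    0.94  0.31]
195 -90 [ 0.461 -0.13 ] [-0.52  0.49  1.75 -0.    0.91 -2.54]
195 90 [ 0.461 -0.13 ] [-0.52  0.49  1.75 -0.    0.91  0.6 ]
180 -90 [ 0.451 -0.101] [-0.48  0.47  1.79 -0.    0.88 -2.23]
180 90 [ 0.451 -0.101] [-0.48  0.47  1.79 -0.    0.88  0.91]
165 -90 [ 0.449 -0.07 ] [-0.42  0.46  1.81 -0.    0.87 -1.91]
165 90 [ 0.449 -0.07 ] [-0.42  0.46  1.81 -0.    0.87  1.23]
150 -90 [ 0.456 -0.04 ] [-0.35  0.46  1.8  -0.    0.88 -1.58]
150 90 [ 0.456 -0.04 ] [-0.35  0.46  1.8  -0.    0.88  1.56]
135 -90 [ 0.47  -0.013] [-0.28  0.47  1.77 -0.    0.9  -1.25]
135 90 [ 0.47  -0.013] [-0.28  0.47  1.77 -0.    0.9   1.89]
push [array([ 0.24,  0.64,  1.54, -0.  ,  0.96,  0.06]), array([-0.09,  0.61,  1.59, -0.  ,  0.93, -0.28])]
push [None, array([-0.09,  0.61,  1.59, -0.  ,  0.93,  2.86])]
knob -40 [-0.8   0.71  1.23 -0.    1.2  -0.1 ]
knob 0 [-0.8   0.71  1.23 -0.    1.2  -0.8 ]
knob 40 [-0.8   0.71  1.23 -0.    1.2  -1.5 ]
knob 140 None
knob 180 [-0.8   0.71  1.23 -0.    1.2   2.34]
knob 220 [-0.8   0.71  1.23 -0.    1.2   1.64]
knob 90 [-0.8   0.71  1.23 -0.    1.2  -2.37]
```

```bash
cat >> h.py <<'E'
C=np.array([.56615,-.07915]); YAW=np.radians(10.61)
def W(x,y,z):
    c,s=np.cos(YAW),np.sin(YAW); return [C[0]+c*x-s*y, C[1]+s*x+c*y, z]
def R(a):
    zc=np.array([np.cos(a),np.sin(a),0]); xc=np.array([0,0,-1.]); return np.stack([xc,np.cross(zc,xc),zc],1)
def inm(p):
    c,s=np.cos(YAW),np.sin(YAW); d=np.array(p[:2])-C; return np.round([c*d[0]+s*d[1],-s*d[0]+c*d[1],p[2]],4)
E
python3 - <<'E'
from h import *
arm.set_gripper(.046); print(arm.state()["width"])
arm.move_to(W(.0254,.315,.28),R(YAW)); 
print(arm.move_l(W(.0254,.315,.06),rate=.2), arm.move_l(W(.0254,.315,.027),rate=.08,stop_force=8))
print(inm(arm.state()["tool_pos"]),arm.state()["t"])
for x,y in ((.0254,.297),(0,.235),(0,.165)):
    print(arm.move_l(W(x,y,.027),rate=.06,stop_force=8),inm(arm.state()["tool_pos"]),arm.state()["wrist_force"].round(2))
print(arm.move_l(W(0,.146,.027),rate=.02,stop_force=8))
s=arm.state(); print(inm(s["tool_pos"]),s["wrist_force"].round(2),s["t"],s["width"])
f=snap("scene"); c=f["frame"][220:380,220:440]; cv2.imwrite("pics/s1.png",cv2.resize(c,None,fx=3,fy=3,interpolation=2))
E
```

```text
0.046178690866598905
False False
[0.0256 0.315  0.0272] 5.55
False [0.0255 0.2965 0.0272] [-0.37 -0.16 -0.17]
False [0.     0.2352 0.027 ] [-0.22  0.2   0.01]
False [0.     0.1652 0.027 ] [ 0.73  0.65 -0.35]
True
[-0.0002  0.1492  0.0269] [0.53 3.69 3.46] 9.3583 0.04602450954279913
```

View pics/s1.png

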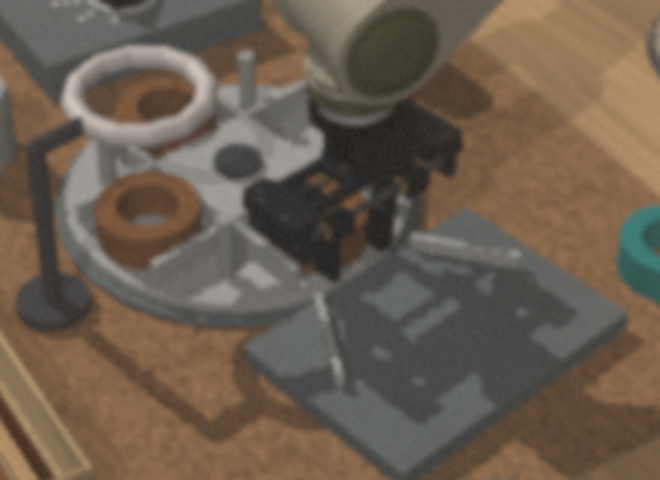

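Stopped at y = 149.2 mm; the prediction for fully home was 149. The picture shows the blank caught between the fingers at crop (345,230). I back off, then verify with the top camera.

```bash
python3 - <<'E'
from h import *
print(arm.move_l(W(0,.1455,.027),rate=.01,stop_force=12)); s=arm.state(); print(inm(s["tool_pos"]),s["wrist_force"].round(2))
arm.move_l(W(0,.19,.027),rate=.1); arm.move_l(W(0,.20,.13),rate=.25)
arm.move_to(W(-.22,-.02,.20),R(YAW+np.pi*1.25-np.pi*1.5+2*np.pi))
f=snap("top"); cv2.imwrite("pics/t2.png",cv2.resize(f["frame"][165:305,220:400],None,fx=4,fy=4,interpolation=2))
P=cloud(f); z=P[...,2]; hsv=cv2.cvtColor(f["frame"],cv2.COLOR_BGR2HSV)
d=P[...,:2]-np.array(W(0,.1,0))[:2]; m=(np.hypot(d[...,0],d[...,1])<.065)&(abs(z-.0545)<.009)&(hsv[...,1]>90)
k,l,s_,ce=cv2.connectedComponentsWithStats(m.astype(np.uint8)); i=1+s_[1:,4].argmax(); q=P[l==i]
(u,v),r=cv2.minEnclosingCircle(np.column_stack(np.where(l==i))[:,::-1].astype(np.float32)); print(inm(q.mean(0)),len(q),inm(ray(f,u,v,.0545)),r)
A=np.c_[q[:,:2]-q[:,:2].mean(0),np.ones(len(q))]; print("tilt",np.linalg.lstsq(A,q[:,2],rcond=None)[0]); print(arm.state()["t"],arm.state()["joints"].round(2))
E
```

```text
True
[-0.0004  0.1492  0.0268] [-1.06  2.67  3.27]
[-0.0017  0.0992  0.0547] 608 [-0.0017  0.099   0.0545] 13.983705520629883
tilt [-0.00928522  0.00082623  0.05472274]
12.0917 [-0.69  0.12  1.79  0.    1.23 -0.09]
```

View pics/t2.png

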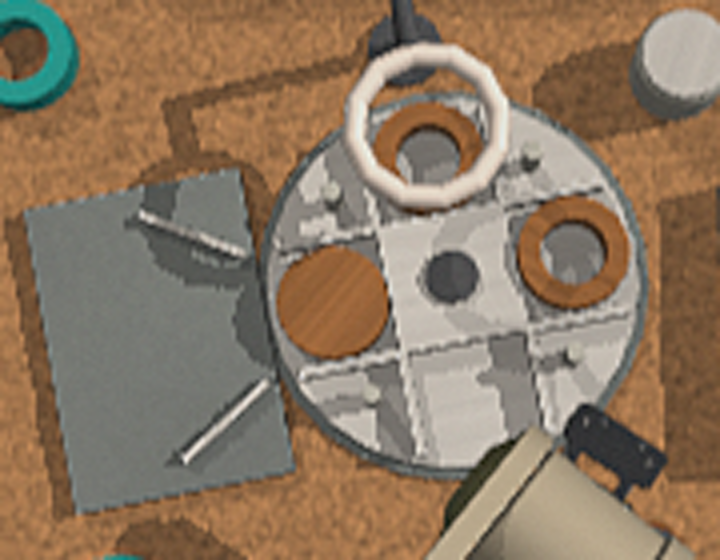

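The blank is at pocket centre (−1.7, 99) mm and level; crop (333,302) shows it home, with the rings still in place. Next, the wheel.

```bash
python3 - <<'E'
from h import *
def pose(a,z): t=np.radians(a); return W(.117*np.cos(t),.117*np.sin(t),z),R(t+YAW+np.pi/2)
arm.set_gripper(.028)
arm.move_to(*pose(225,.16))
p,_=pose(225,.058); print("hit" , arm.move_l(p,rate=.08,stop_force=6), inm(arm.state()["tool_pos"]), arm.state()["width"])
for a in range(215,134,-10):
    p,r=pose(a,.058); h=arm.move_l(p,rate=.06,rotation=r,stop_force=25); s=arm.state(); print(a,h,s["wrist_force"].round(1))
    if h: break
arm.hold(.5); s=arm.state(); print(inm(s["tool_pos"]),s["wrist_force"].round(1),s["t"])
E
```

```text
hit False [-0.0825 -0.0829  0.0584] 0.027972509521063532
215 False [ 1.3 -1.8  0.1]
205 False [ 1.9 -1.7  2.3]
195 False [ 0.4 -3.5  1.9]
185 False [-1.  -2.6 -0.5]
175 False [-0.1  0.8 -0.1]
165 False [-0.5  4.3  0.3]
155 False [ 2.5  2.2 -0.2]
145 False [2.7 0.7 0.3]
135 False [ 1.  -1.1  0.2]
[-0.0828  0.0827  0.058 ] [ 0.1 -0.   0.3] 19.5667
```

```bash
python3 - <<'E'
from h import *
p=arm.state()["tool_pos"]; arm.move_l([p[0],p[1],.20],rate=.2)
arm.set_gripper(.045)
arm.move_to([.49,-.36,.22],R(np.radians(51.6-90)))
f=snap("top"); cv2.imwrite("pics/t3.png",cv2.resize(f["frame"][165:325,220:420],None,fx=3.7,fy=3.7,interpolation=2))
P=cloud(f); z=P[...,2]
m=(z>.06)&(z<.1)&(np.hypot(P[...,0]-C[0],P[...,1]-C[1])<.14)&(np.hypot(P[...,0]-C[0],P[...,1]-C[1])>.09)
k,l,s,ce=cv2.connectedComponentsWithStats(m.astype(np.uint8))
for i in range(1,k):
    if s[i,4]>8: q=inm(np.nanmean(P[l==i],0)); print(q,np.degrees(np.arctan2(q[1],q[0])))
print(arm.state()["t"])
E
```

```text
[ 0.0832 -0.0824  0.0774] -44.72321094782224
[0.0819 0.0838 0.0781] 45.65695359303619
[-0.0815 -0.0826  0.0807] -134.61593897921406
[-0.083   0.082   0.0791] 135.34724289708578
22.7
```

View pics/t3.png

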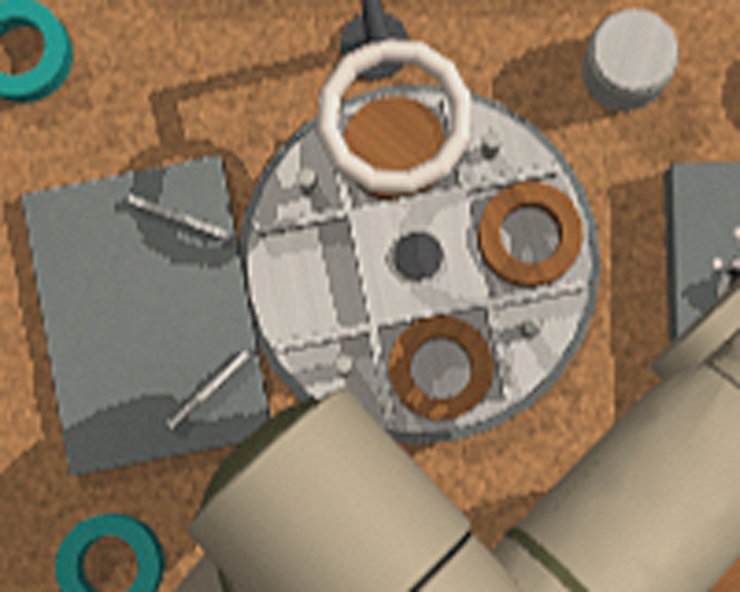

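The wheel is exactly one click on: the posts are back at 45° positions, the blank sits under the lamp at crop (393,132), and the rings have moved round with it. Next, the selector.

```bash
python3 - <<'E'
from h import *
K=[.5305,-.3772]; a0=np.radians(51.57-90)
arm.move_to([*K,.14],R(a0))
print(arm.move_l([*K,.063],rate=.08,stop_force=8),arm.state()["tool_pos"])
arm.set_gripper(.0); s=arm.state(); print("w",s["width"],s["wrist_force"].round(1),s["wrist_torque"].round(2))
for d in (.3,.6,.9,1.2):
    arm.move_to([*K,.063],R(a0-d)); s=arm.state(); print(d,s["wrist_force"].round(1),s["wrist_torque"].round(2),s["width"])
arm.hold(.3); arm.set_gripper(.045); s=arm.state(); print(s["wrist_force"].round(1))
arm.move_l([*K,.15],rate=.15)
arm.move_to([.40,-.22,.25],R(a0-1.2))
f=snap("top"); cv2.imwrite("pics/t4.png",cv2.resize(f["frame"][200:290,390:460],None,fx=6,fy=6,interpolation=2))
P=cloud(f); z=P[...,2]; uu,vv=np.meshgrid(range(640),range(480))
q=P[(uu>412)&(uu<440)&(vv>230)&(vv<256)&(z>.079)&(z<.1)]; c=q.mean(0); w,V=np.linalg.eigh(np.cov((q[:,:2]-c[:2]).T)); print("bar",c,len(q),np.degrees(np.arctan(V[1,1]/V[0,1])),arm.state()["t"])
E
```

```text
False [ 0.53072917 -0.37740666  0.06357219]
w 0.013998457553601556 [-0.6  0.4  1.1] [ 0.05 -0.01  0.06]
0.3 [0.3 0.5 0.8] [-0.02  0.01 -0.06] 0.013378421155510425
0.6 [-0.2 -0.5  1.4] [-0.15 -0.04 -0.01] 0.013804642405208765
0.9 [-0.2 -1.3  1.1] [-0.26 -0.06 -0.02] 0.013558285719305029
1.2 [ 0.7 -2.8  2.3] [-0.35 -0.06  0.01] 0.013878084968408439
[ 0.  -0.3  0.4]
bar [ 0.52745127 -0.37663694  0.08588867] 83 -17.12537045211449 29.0333
```

View pics/t4.png

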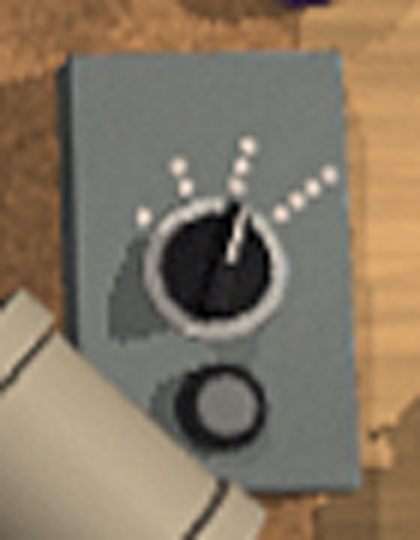

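The pointer is on three dots: bar at −17.1°, the same direction as the three-dot ray at crop (240,165). Now the button.

```bash
python3 - <<'E'
from h import *
B=[.4555,-.377]; r=R(np.radians(-90))
arm.set_gripper(0)
arm.move_to([*B,.13],r); arm.move_l([*B,.078],rate=.1)
print(arm.move_l([*B,.072],rate=.02,stop_force=2.),arm.state()["tool_pos"][2])
for zz in np.arange(.070,.0575,-.001):
    h=arm.move_l([*B,zz],rate=.02,stop_force=14); s=arm.state(); print(round(zz,4),h,s["tool_pos"][2].round(4),s["wrist_force"].round(1))
    if h or s["wrist_force"][2]>12: break
arm.hold(.2); print(arm.state()["wrist_force"].round(1))
arm.move_l([*B,.14],rate=.1)
arm.move_to([.32,-.40,.30],r)
f=snap("top"); g=snap("scene")
cv2.imwrite("pics/fin.png",np.hstack([cv2.resize(f["frame"][120:350,140:520],(400,242)),cv2.resize(g["frame"][120:450,120:520],(400,330))[:242]]) )
cv2.imwrite("pics/t5.png",cv2.resize(f["frame"][120:350,140:520],None,fx=2.1,fy=2.1,interpolation=2))
P=cloud(f); z=P[...,2]; uu,vv=np.meshgrid(range(640),range(480))
q=P[(uu>412)&(uu<440)&(vv>230)&(vv<256)&(z>.079)&(z<.1)]
if len(q)>20: c=q.mean(0); w,V=np.linalg.eigh(np.cov((q[:,:2]-c[:2]).T)); print("bar",len(q),np.degrees(np.arctan(V[1,1]/V[0,1])))
q=P[(uu>420)&(uu<434)&(vv>260)&(vv<274)&(z>.06)&(z<.09)]; print("btn",len(q),np.median(q[:,2]) if len(q) else 0,arm.state()["t"])
E
```

```text
False 0.07197768602279127
0.07 False 0.0699 [-0.4 -0.8 -0.4]
0.069 False 0.0689 [-0.2 -0.4 -0.2]
0.068 False 0.0679 [-0.1  0.1 -0.4]
0.067 False 0.0671 [ 0.4 -0.7  1. ]
0.066 False 0.0661 [0.2 0.3 2.4]
0.065 False 0.0651 [ 1.  -0.4  2.4]
0.064 False 0.064 [ 1.  -0.1  2.8]
0.063 False 0.0631 [1.5 0.2 3.5]
0.062 False 0.0621 [1.2 0.5 4.1]
0.061 False 0.0614 [0.2 1.  7.5]
0.06 False 0.0613 [-1.5  1.8 15.4]
[-1.8  2.3 14.3]
bar 77 -18.09109149728504
btn 86 0.06732505937089073 36.6
```

View pics/t5.png

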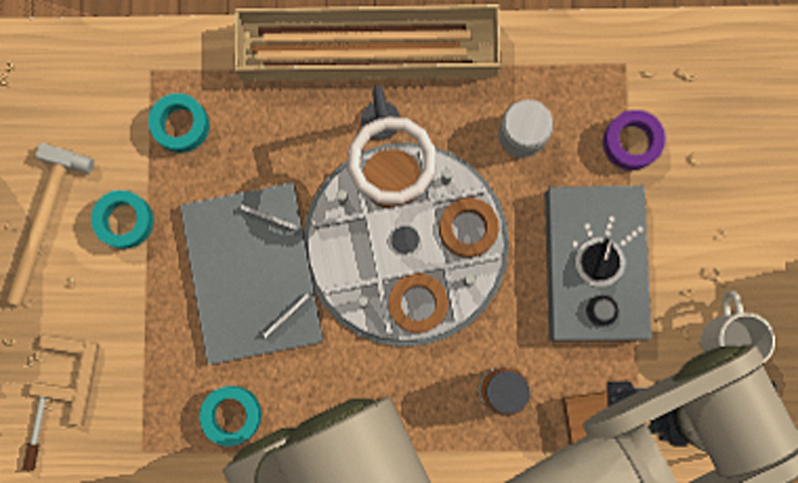

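The button travelled about 6 mm to its hard stop (14 N) and came back up to 67 mm. The final top view shows the blank under the lamp at (392,168), the rings in their pockets, the pointer on three dots, and the bystanders where they were.

```bash
python3 -c "
from station import arm
arm.hold(.3); print(arm.state()['wrist_force'].round(1)); arm.finish_job()"
```

```text
[0.4 0.5 0.9]
the job is handed in; nothing more can be done
```

The job is done and handed in at about 37 s on the robot's clock, with all four steps carried out in the order you asked.

- **Blank:** I pushed it home with two fingers. It was measured at (−1.7, 99) mm in the machine frame, against a target of (0, 100), and lay level within the depth noise.
- **Carousel:** I turned it one click clockwise by its post. The posts came back within 0.7° of their click positions, and the blank is under the lamp. Both rings are still in their pockets.
- **Selector:** I turned it 1.2 rad from one dot to three dots. The bar was measured at −17.1° just after, and −18.1° in the last picture. The three-dot setting is −17.2°, so that 1° difference is measurement noise.
- **Start button:** I pressed it about 6 mm to its hard stop at roughly 14 N and let go. It came back up to about 67 mm.

In the last picture the bystanders and look-alikes in view looked undisturbed, though the arm partly covered the block. The robot ended clear of everything. No check failed or disagreed; I viewed 9 pictures.

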